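Sort the canisters by weight and empty the snack dish

TASK

Clear up the worktop: feel by weight which of the white canisters are filled and which are empty, and stand the filled ones upright on the wooden stand and the empty ones upright on the white serving tray. Tip the walnuts out of the blue snack dish into the terracotta bowl, pouring them from the dish, then set the emptied dish back down flat on the serving tray, between its handles, beside the empty canisters, with the bowl still upright.

Things in the scene. Friction and masses are not known exactly. Their poses are not given: they have to be found in the camera images.
- canister_a_mid (a point): centre (half-way up, 36 mm above its foot) of one of six outwardly identical opaque canisters, cylinders 56 mm in diameter and 72 mm tall, bottom-heavy, white stoneware with a blue band at the foot and a flat wooden lid that is fixed on; z axis up when it stands upright. It is either filled (340 to 460 g) or empty (100 to 140 g), and only its weight tells which. Four to six of them are present, standing in front of the robot; the others are absent
- canister_b_mid (a point): centre (half-way up, 36 mm above its foot) of one of six outwardly identical opaque canisters, cylinders 56 mm in diameter and 72 mm tall, bottom-heavy, white stoneware with a blue band at the foot and a flat wooden lid that is fixed on; z axis up when it stands upright. It is either filled (340 to 460 g) or empty (100 to 140 g), and only its weight tells which. Four to six of them are present, standing in front of the robot; the others are absent
- canister_c_mid (a point): centre (half-way up, 36 mm above its foot) of one of six outwardly identical opaque canisters, cylinders 56 mm in diameter and 72 mm tall, bottom-heavy, white stoneware with a blue band at the foot and a flat wooden lid that is fixed on; z axis up when it stands upright. It is either filled (340 to 460 g) or empty (100 to 140 g), and only its weight tells which. Four to six of them are present, standing in front of the robot; the others are absent
- canister_d_mid (a point): centre (half-way up, 36 mm above its foot) of one of six outwardly identical opaque canisters, cylinders 56 mm in diameter and 72 mm tall, bottom-heavy, white stoneware with a blue band at the foot and a flat wooden lid that is fixed on; z axis up when it stands upright. It is either filled (340 to 460 g) or empty (100 to 140 g), and only its weight tells which. Four to six of them are present, standing in front of the robot; the others are absent
- canister_e_mid (a point): centre (half-way up, 36 mm above its foot) of one of six outwardly identical opaque canisters, cylinders 56 mm in diameter and 72 mm tall, bottom-heavy, white stoneware with a blue band at the foot and a flat wooden lid that is fixed on; z axis up when it stands upright. It is either filled (340 to 460 g) or empty (100 to 140 g), and only its weight tells which. Four to six of them are present, standing in front of the robot; the others are absent
- canister_f_mid (a point): centre (half-way up, 36 mm above its foot) of one of six outwardly identical opaque canisters, cylinders 56 mm in diameter and 72 mm tall, bottom-heavy, white stoneware with a blue band at the foot and a flat wooden lid that is fixed on; z axis up when it stands upright. It is either filled (340 to 460 g) or empty (100 to 140 g), and only its weight tells which. Four to six of them are present, standing in front of the robot; the others are absent
- canister_a: the canister of point canister_a_mid; origin at the centre of its foot
- canister_b: the canister of point canister_b_mid; origin at the centre of its foot
- canister_c: the canister of point canister_c_mid; origin at the centre of its foot
- canister_d: the canister of point canister_d_mid; origin at the centre of its foot
- canister_e: the canister of point canister_e_mid; origin at the centre of its foot
- canister_f: the canister of point canister_f_mid; origin at the centre of its foot
- walnut_1_mid (a point): centre of a walnut, about 35 mm in diameter and 38 mm long, 15 g; at the start it lies in the dish, which stands on the tray
- walnut_2_mid (a point): centre of a walnut, about 35 mm in diameter and 38 mm long, 15 g; at the start it lies in the dish, which stands on the tray
- walnut_3_mid (a point): centre of a walnut, about 35 mm in diameter and 38 mm long, 15 g; at the start it lies in the dish, which stands on the tray
- walnut_4_mid (a point): centre of a walnut, about 35 mm in diameter and 38 mm long, 15 g; at the start it lies in the dish, which stands on the tray
- dish: blue snack dish shaped like a square scoop, 200 g, 150 mm long (its x) by 104 mm wide (its y), origin under its middle, z up. Floor 6 mm thick, walls 26 mm high at the back (-x) and both sides; the +x end is the open pouring lip. A wooden grip bar overhead runs along x from 78 mm behind to 22 mm ahead of the middle, 16 mm wide (y) and 24 mm high, its underside 72 mm and its top 96 mm above the foot, carried by a post at the back wall
- dish_grip (a point): point on the dish's grip bar above the middle of the dish, 84 mm above its foot, half-way up the bar; same axes as the dish
- dish_lip (a point): middle of the dish's pouring lip, 75 mm ahead (+x) of the middle, at floor level (6 mm above its foot)
- bowl: terracotta-coloured round bowl, rim radius 75 mm, 70 mm tall, wall 5 mm, 600 g, loose; origin at the centre of its foot, z up
- stand: the wooden stand, origin at the centre of its underside, z up: a narrow fixed board whose floor lies 18 mm above the worktop, 280 mm long (its x) by 96 mm wide (its y), with a 7 mm thick lip round its edge that rises 11 mm above its floor (a wall cabinet hangs over the back of the worktop: 0.42 m up, from 0.67 m ahead of the robot's base, between 0.19 m to its left and 0.23 m to its right)
- serving_tray: the white serving tray (fixed), origin at the centre of its underside, which lies 6 mm above the worktop, partly on the hob; its top surface is 10 mm above the origin; it is 235 mm (its x) by 385 mm (its y), flat, with a brass bar handle along x at each end, 166 mm from the centre in y, top of the bars 30 mm above the surface
Mind the look-alikes: they are no part of the job. Leave any pink look-alike of the part that bears walnut_4_mid alone.

How it is judged:
On the way:
1. walnuts poured: walnuts lie in the bowl while the dish is still held tipped over it (((horizontal distance between walnut_1_mid and bowl below 0.07 m and z of walnut_1_mid in the frame of bowl between 0 and 0.075 m) or (horizontal distance between walnut_2_mid and bowl below 0.07 m and z of walnut_2_mid in the frame of bowl between 0 and 0.075 m) or (horizontal distance between walnut_3_mid and bowl below 0.07 m and z of walnut_3_mid in the frame of bowl between 0 and 0.075 m) or (horizontal distance between walnut_4_mid and bowl below 0.07 m and z of walnut_4_mid in the frame of bowl between 0 and 0.075 m)) and angle between dish_grip's own z axis and vertical above 0.2 rad and horizontal distance between dish_lip and bowl below 0.12 m), for 0.1 s.
At the end, for the whole second after the job is handed in: filled canisters upright inside the stand's lip; empty ones upright on the tray's flat, axis 5 mm or more in from its edges; dish flat on the tray, its middle within 100 mm (tray x) and 140 mm (tray y) of the tray's centre; all four walnuts in the upright bowl; all at rest (((x of canister_a_mid in the frame of stand between -0.12 and 0.12 m and y of canister_a_mid in the frame of stand between -0.035 and 0.035 m and z of canister_a_mid in the frame of stand between 0.047 and 0.061 m and contact force between canister_a and stand above 2.3 N and angle between canister_a_mid's own z axis and vertical below 0.12 rad and linear speed of canister_a below 0.03 m/s) or ((x of canister_a_mid in the frame of serving_tray between -0.112 and 0.112 m and y of canister_a_mid in the frame of serving_tray between -0.158 and 0.158 m and z of canister_a_mid in the frame of serving_tray between 0.039 and 0.053 m and contact force between canister_a and serving_tray below 2.3 N and angle between canister_a_mid's own z axis and vertical below 0.12 rad and linear speed of canister_a below 0.03 m/s) and contact force between canister_a and serving_tray above 0.4 N)) and ((x of canister_b_mid in the frame of stand between -0.12 and 0.12 m and y of canister_b_mid in the frame of stand between -0.035 and 0.035 m and z of canister_b_mid in the frame of stand between 0.047 and 0.061 m and contact force between canister_b and stand above 2.3 N and angle between canister_b_mid's own z axis and vertical below 0.12 rad and linear speed of canister_b below 0.03 m/s) or ((x of canister_b_mid in the frame of serving_tray between -0.112 and 0.112 m and y of canister_b_mid in the frame of serving_tray between -0.158 and 0.158 m and z of canister_b_mid in the frame of serving_tray between 0.039 and 0.053 m and contact force between canister_b and serving_tray below 2.3 N and angle between canister_b_mid's own z axis and vertical below 0.12 rad and linear speed of canister_b below 0.03 m/s) and contact force between canister_b and serving_tray above 0.4 N)) and ((x of canister_c_mid in the frame of stand between -0.12 and 0.12 m and y of canister_c_mid in the frame of stand between -0.035 and 0.035 m and z of canister_c_mid in the frame of stand between 0.047 and 0.061 m and contact force between canister_c and stand above 2.3 N and angle between canister_c_mid's own z axis and vertical below 0.12 rad and linear speed of canister_c below 0.03 m/s) or ((x of canister_c_mid in the frame of serving_tray between -0.112 and 0.112 m and y of canister_c_mid in the frame of serving_tray between -0.158 and 0.158 m and z of canister_c_mid in the frame of serving_tray between 0.039 and 0.053 m and contact force between canister_c and serving_tray below 2.3 N and angle between canister_c_mid's own z axis and vertical below 0.12 rad and linear speed of canister_c below 0.03 m/s) and contact force between canister_c and serving_tray above 0.4 N)) and ((x of canister_d_mid in the frame of stand between -0.12 and 0.12 m and y of canister_d_mid in the frame of stand between -0.035 and 0.035 m and z of canister_d_mid in the frame of stand between 0.047 and 0.061 m and contact force between canister_d and stand above 2.3 N and angle between canister_d_mid's own z axis and vertical below 0.12 rad and linear speed of canister_d below 0.03 m/s) or ((x of canister_d_mid in the frame of serving_tray between -0.112 and 0.112 m and y of canister_d_mid in the frame of serving_tray between -0.158 and 0.158 m and z of canister_d_mid in the frame of serving_tray between 0.039 and 0.053 m and contact force between canister_d and serving_tray below 2.3 N and angle between canister_d_mid's own z axis and vertical below 0.12 rad and linear speed of canister_d below 0.03 m/s) and contact force between canister_d and serving_tray above 0.4 N)) and ((x of canister_e_mid in the frame of stand between -0.12 and 0.12 m and y of canister_e_mid in the frame of stand between -0.035 and 0.035 m and z of canister_e_mid in the frame of stand between 0.047 and 0.061 m and contact force between canister_e and stand above 2.3 N and angle between canister_e_mid's own z axis and vertical below 0.12 rad and linear speed of canister_e below 0.03 m/s) or ((x of canister_e_mid in the frame of serving_tray between -0.112 and 0.112 m and y of canister_e_mid in the frame of serving_tray between -0.158 and 0.158 m and z of canister_e_mid in the frame of serving_tray between 0.039 and 0.053 m and contact force between canister_e and serving_tray below 2.3 N and angle between canister_e_mid's own z axis and vertical below 0.12 rad and linear speed of canister_e below 0.03 m/s) and contact force between canister_e and serving_tray above 0.4 N)) and ((x of canister_f_mid in the frame of stand between -0.12 and 0.12 m and y of canister_f_mid in the frame of stand between -0.035 and 0.035 m and z of canister_f_mid in the frame of stand between 0.047 and 0.061 m and contact force between canister_f and stand above 2.3 N and angle between canister_f_mid's own z axis and vertical below 0.12 rad and linear speed of canister_f below 0.03 m/s) or ((x of canister_f_mid in the frame of serving_tray between -0.112 and 0.112 m and y of canister_f_mid in the frame of serving_tray between -0.158 and 0.158 m and z of canister_f_mid in the frame of serving_tray between 0.039 and 0.053 m and contact force between canister_f and serving_tray below 2.3 N and angle between canister_f_mid's own z axis and vertical below 0.12 rad and linear speed of canister_f below 0.03 m/s) and contact force between canister_f and serving_tray above 0.4 N)) and x of dish_grip in the frame of serving_tray between -0.1 and 0.1 m and y of dish_grip in the frame of serving_tray between -0.14 and 0.14 m and z of dish_grip in the frame of serving_tray between 0.087 and 0.102 m and angle between dish_grip's own z axis and vertical below 0.08 rad and linear speed of dish below 0.03 m/s and horizontal distance between each of walnut_1_mid, walnut_2_mid, walnut_3_mid, walnut_4_mid and bowl below 0.07 m and z of walnut_1_mid in the frame of bowl between 0 and 0.075 m and z of walnut_2_mid in the frame of bowl between 0 and 0.075 m and z of walnut_3_mid in the frame of bowl between 0 and 0.075 m and z of walnut_4_mid in the frame of bowl between 0 and 0.075 m and angle between bowl's own z axis and vertical below 0.12 rad); the robot touches nothing.
It fails at once if the bowl is tipped over (angle between bowl's own z axis and vertical above 0.5 rad).
Of canister_a, canister_b, canister_c, canister_d, canister_e, canister_f only 4 to 6 are there at a start; the rules pass over those that are not, and their reading is None.
At some moment in a run one of canister_a, canister_b, canister_c, canister_d, canister_e, canister_f may be knocked a few centimetres aside while the robot is not near it.
It also fails if it takes over 210 s, if anything falls off the work surface, if the arm or the gripper's body presses on something with over 40 N, if the wrist force passes 120 N, or if a joint passes its speed limit or range.

ROBOT

A 7-joint arm with a two-finger parallel gripper is mounted at the origin on a cart in front of the work surface, level with it; the furniture and walls round the work are solid. World frame = base frame: x ahead of the robot, y to its left, z up, the work surface at z = 0. Lengths are in m, angles in rad, forces in N, time in s.
With the tool pointing down it reaches from about 0.4 to 0.875 m from the base axis. Payload 19.3 kg.
Tool frame: the origin (TCP) lies where the fingers leave the gripper's body, on its centre line; the fingertips stand bot.tip_reach ahead of it and the grasp point (between the pads) lies 54 mm ahead of it (bot.tip_reach is the distance from the TCP to the fingertips, in m); z points along the fingers, y is the line along which they close (so a half turn about z gives the same grasp; the last joint's range is limited). The gripper opens to 85 mm and grips with 20 to 120 N. Pads are 22 mm wide; open, the fingers measure 114 mm over their backs; the gripper's body (76 mm by 85 mm) begins 54 mm behind the grasp point. The pads swing forward as they close: fully open they stand 13 mm farther back than shut.
Start: joints at [1.097, 0.521, -0.036, 1.599, 0.021, 1.021, -0.113], TCP at [0.246, -0.575, 0.304] pointing down, gripper open.
Joint ranges: [-2.91, 2.91], [-0.3, 2.13], [-1.5, 1.42], [0.17, 2.43], [-1.26, 4.41], [0.16, 1.93], [-2.52, 2.52]. Speed limits (rad/s): [1.89, 1.89, 2.39, 2.39, 3.01, 3.01, 3.01].

INTERFACE

Orientations are given as [roll, pitch, yaw] about the fixed x, y, z axes, in that order (R = Rz(yaw) Ry(pitch) Rx(roll)).
In Python, from workcell import bot gives the robot as it stands. The module is installed in compiled form; this text tells all that it offers.
- The arm moves only by the shell command python3 -m jog 'ROWS' [FORCE]. ROWS is JSON, a list that holds one entry, the list of rows, each a list of 7 numbers: the shift along the tool's x, y, z in mm, then the turn, a rotation vector about the tool's x, y, z in rad, then the opening, from 0 (shut) to 1 (fully open). In form: [[[tx, ty, tz, wx, wy, wz, fingers], ...]]. A call has 1 to 5 rows; each row shifts and turns the commanded pose from where the row before left it, along the tool's axes as they then stand; what a row does not reach is not made up. A row lasts 1/10 s, in which the tool goes at most 50 mm and 8.59 degrees, less where a joint would pass 70% of its speed; a pose out of reach is approached as far as the arm can. A call is refused whole if a number of a shift passes 50 or a number of a turn 0.15, either way. A call with a gripper value outside its range is refused whole. The fingers move at their own pace and stop on an object; FORCE is the grip in N (left out, the last holds). Time passes only in rows, so rows that do not move let the fingers close. It gives the time, the measured TCP pose, the force, the opening and the grip force at its end, in the units of the state.
- bot.observe(): the state, without advancing time (a new reading comes with each control period).
- bot.grab_frame(name): name is "scene" or "top" or "wrist"; returns a dict with "img" (420x560x3 uint8, red, green, blue), "intrinsics" (3x3 intrinsics, pixels), "R" (3x3) and "t" (3): a world point X has camera coordinates R X + t; the wrist camera has in their place "tool_from_camera" (4x4, takes a point from camera to tool coordinates, whose origin is the TCP and whose axes are the flange's). Camera axes: x right, y down, z forward; pixel columns grow to the right and rows downward; lengths in m; the calibration is good to about 2 mm. A picture is of the moment at which its call begins: read the wrist's pose just before it. There is no depth.
- bot.job_done(): hands the job in; it is judged then, once.
Trained networks look in a picture, given as the dict that the camera call returned (one of the last four; its "shot" number tells which), for a name from the list of things; names that differ only in an ending like _2 or _b are one class to them, and where a whole thing is asked for, a point or a joint stands for the part that bears it (a point fixed in the world has none). Each returns a list of dicts, best first, with "conf" (0 to 1); they miss things now and then, are a little off and sometimes report something else, mostly with a low value. They report only what shows in the picture. A call takes as long as a camera call. They do not tell look-alikes from the thing itself.
- bot.trace(query, picture): "region" (420x560 bool, what is visible of it).
- bot.spot_point(query, picture): "xyz" ([x, y, z] in m, in world coordinates, good to about 4 mm: a listed point, or the origin of a listed thing).
The state is a dict: "clock": time; "qpos": joint angles; "qd": joint speeds; "joint_efforts": joint torques, N m; "position": TCP position; "tool_rot": TCP orientation; "force": force on the tool from outside, world axes, zero at the start; "moment": the same for the moment, N m; "grip_width": finger opening in m; "finger_force": force on a finger pad.
Only numpy, scipy, OpenCV 4.12 (cv2) and the standard library are available. Lean on these libraries where they do the work, as an engineer would, in place of code of your own. Each camera call takes 0.05 s, during which the arm holds its last target. There are 200 camera calls.

## Working session

There is one attempt and no reset: what is moved stays moved. The work goes in short steps, Python scripts to look and compute and a shell command to move; the robot and the scene stay as the last step left them, time stands still between calls to the robot, and variables do not carry over. Pictures are saved under pics/ and viewed, at most 14 in all, crops included, and the job is handed in when it is done.

```bash
mkdir -p pics
cat > h.py <<'E'
from workcell import bot
import numpy as np, cv2
from scipy.spatial.transform import Rotation as R
def save(f,n): cv2.imwrite('pics/'+n+'.png',cv2.cvtColor(f['img'],cv2.COLOR_RGB2BGR))
def spots(f,names):
    for n in names:
        try:
            for d in bot.spot_point(n,f)[:8]: print(n,np.round(d['xyz'],3),round(d['conf'],2))
        except Exception as e: print(n,e)
E
python3 - <<'E'
from h import *
s=bot.observe(); print({k:np.round(v,3) for k,v in s.items()}, bot.tip_reach)
a=bot.grab_frame('top');save(a,'top0')
spots(a,['canister_a_mid','walnut_1_mid','dish','dish_grip','dish_lip','bowl','stand','serving_tray'])
b=bot.grab_frame('scene');save(b,'scene0')
print('scene');spots(b,['canister_a_mid','dish','dish_grip','dish_lip','bowl','stand','serving_tray'])
E
```

```text
{'clock': np.float64(0.0), 'qpos': array([ 1.097,  0.522, -0.036,  1.6  ,  0.021,  1.021, -0.113]), 'qd': array([-0.   , -0.001, -0.001,  0.   , -0.   , -0.001, -0.   ]), 'joint_efforts': array([ 3.0000e-03, -9.2711e+01,  1.9820e+00, -3.6993e+01,  1.8000e-02,
        8.0000e-03,  0.0000e+00]), 'position': array([ 0.245, -0.574,  0.303]), 'tool_rot': array([-3.14 ,  0.   ,  0.404]), 'force': array([ 0.307, -0.075,  1.179]), 'moment': array([-0.03 , -0.026,  0.011]), 'finger_force': np.float64(0.0), 'grip_width': np.float64(0.086)} 0.0726
walnut_1_mid [ 0.464 -0.428  0.041] 0.52
dish [ 0.492 -0.458  0.015] 0.72
dish [ 0.481 -0.073 -0.001] 0.64
dish_grip [ 0.492 -0.461  0.1  ] 0.62
dish_lip [ 0.559 -0.488  0.02 ] 0.97
dish_lip [ 0.452 -0.469  0.045] 0.65
bowl [0.476 0.198 0.004] 0.7
bowl [ 0.479 -0.162 -0.002] 0.18
stand [0.48  0.042 0.   ] 0.93
serving_tray [ 0.462 -0.429  0.041] 0.17
scene
dish_grip [ 0.49  -0.462  0.102] 0.7
dish_grip [ 0.47  -0.431  0.04 ] 0.21
dish_lip [ 0.563 -0.488  0.019] 0.79
bowl [ 0.476  0.199 -0.001] 0.66
stand [ 0.484  0.045 -0.004] 0.93
serving_tray [ 0.484 -0.444  0.004] 0.65
serving_tray [ 0.562 -0.487  0.021] 0.49
```

View pics/top0.png

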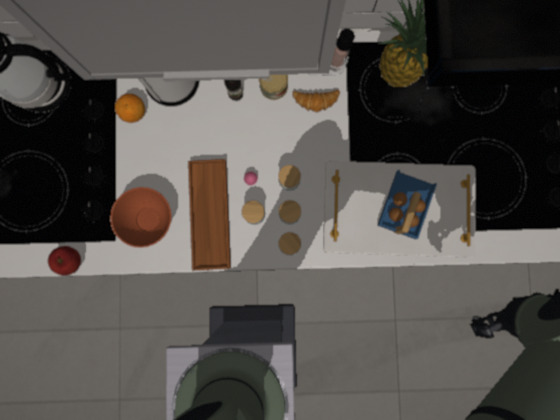

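View pics/scene0.png

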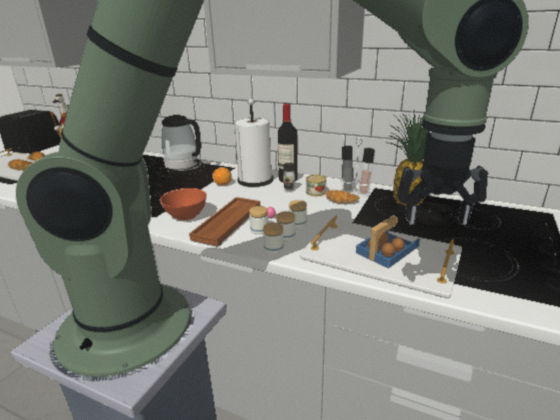

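The top view shows four canisters, at about (289,176), (254,211), (290,211) and (290,243). The pink walnut is at (250,178), the bowl at (141,216), the stand at (210,213) and the tray at (400,210), with the dish on it at (407,205). The scene view agrees: the dish's post faces the robot and its lip points away.

```bash
cat >> h.py <<'E'
def ray(f,px,z):
    K,Rm,t=map(np.array,(f['intrinsics'],f['R'],f['t']))
    c=-Rm.T@t; d=Rm.T@np.linalg.inv(K)@np.array([px[0],px[1],1.]); return (c+d*(z-c[2])/d[2])
def proj(f,X):
    p=np.array(f['intrinsics'])@(np.array(f['R'])@np.array(X)+np.array(f['t'])); return p[:2]/p[2]
def go(x,y,z,yaw=None,tilt=0):
    """deltas to TCP target; turn first (current axes), then shift (target axes, mm)"""
    s=bot.observe(); Rc=R.from_euler('xyz',s['tool_rot']); p=np.array(s['position'])
    if yaw is None: yaw=s['tool_rot'][2]
    Rt=R.from_euler('xyz',[np.pi,0,yaw])*R.from_rotvec([0,tilt,0])
    r=(Rc.inv()*Rt).as_rotvec(); d=Rt.inv().apply(np.array([x,y,z])-p)*1000
    print('pos',np.round(p,4),'rpy',np.round(s['tool_rot'],3),'turn',np.round(r,3),'shift',np.round(d,1),'clock',round(float(s['clock']),2))
E
python3 - <<'E'
from h import *
f=bot.grab_frame('top')
for px in [(289,176),(254,211),(290,211),(290,243)]: print(px,ray(f,px,.072).round(3))
print('pink',ray(f,(250,178),.018).round(3))
for n,z in [('serving_tray',.016),('stand',.029),('bowl',.07),('dish',.03),('dish_grip',.09)]:
    for d in bot.trace(n,f)[:1]:
        m=d['region'].astype(np.uint8); c=max(cv2.findContours(m,0,1)[0],key=cv2.contourArea)
        q=np.array([ray(f,p[0],z)[:2] for p in c],np.float32); r=cv2.minAreaRect(q)
        print(n,round(d['conf'],2),np.round(r[0],3),np.round(r[1],3),round(r[2],1))
spots(f,['canister_a_mid','canister_a','serving_tray'])
E
```

```text
(289, 176) [ 0.565 -0.163  0.072]
(254, 211) [ 0.481 -0.076  0.072]
(290, 211) [ 0.479 -0.163  0.072]
(290, 243) [ 0.401 -0.161  0.072]
pink [ 0.572 -0.064  0.018]
serving_tray 0.75 [ 0.483 -0.443] [0.39  0.239] 86.5
stand 0.75 [0.481 0.043] [0.28 0.1 ] 1.7
bowl 0.62 [0.475 0.202] [0.145 0.145] 44.2
dish 0.91 [ 0.489 -0.459] [0.108 0.154] 68.2
dish_grip 0.76 [ 0.485 -0.444] [0.104 0.148] 68.3
canister_a_mid [ 0.566 -0.167  0.003] 0.64
canister_a [ 0.564 -0.17  -0.   ] 0.95
canister_a [ 0.475 -0.164 -0.001] 0.94
canister_a [ 0.482 -0.073 -0.   ] 0.68
canister_a [ 0.402 -0.16  -0.002] 0.67
```

```bash
python3 -m jog '[[[0,0,0,0,0,0.13,1],[0,0,0,0,0,0.13,1],[0,0,0,0,0,0.13,1],[0,0,0,0,0,0.13,1],[0,0,0,0,0,0.13,1]]]' >/dev/null; python3 -m jog '[[[0,0,0,0,0,0.13,1]]]'; python3 -c "
from h import *
go(.491,-.459,.22,-.38)"
```

```text
clock: 1.9
position: [0.2456, -0.5747, 0.304]
tool_rot: [3.142, -0.0, -0.382]
force: [-0.3, -0.2, 0.2]
grip_width: 0.0854
finger_force: 0.0
pos [ 0.2456 -0.5747  0.304 ] rpy [ 3.142 -0.    -0.382] turn [ 0.    -0.    -0.002] shift [ 185.  -198.5   84. ] clock 1.9
```

```bash
python3 -m jog '[[[31,-33,14,0,0,0,1],[31,-33,14,0,0,0,1],[31,-33,14,0,0,0,1],[31,-33,14,0,0,0,1],[31,-33,14,0,0,0,1]]]' >/dev/null; python3 -m jog '[[[30,-33,14,0,0,0,1],[0,0,0,0,0,0,1]]]'; python3 -c "
from h import *
s=bot.observe()
f=bot.grab_frame('wrist'); save(f,'w1')
spots(f,['dish_grip','dish','dish_lip'])
go(.491,-.459,.154,-.38)"
```

```text
clock: 2.6
position: [0.496, -0.4532, 0.2174]
tool_rot: [-3.138, 0.001, -0.368]
force: [-0.6, 1.3, -0.9]
grip_width: 0.0855
finger_force: 0.0
dish_grip [ 0.49  -0.458  0.102] 0.6
dish [ 0.49  -0.461  0.016] 0.92
dish_lip [ 0.557 -0.487  0.021] 0.94
pos [ 0.4895 -0.4593  0.2201] rpy [ 3.141  0.    -0.377] turn [0.001 0.    0.003] shift [ 1.3 -0.9 66.1] clock 2.8
```

View pics/w1.png

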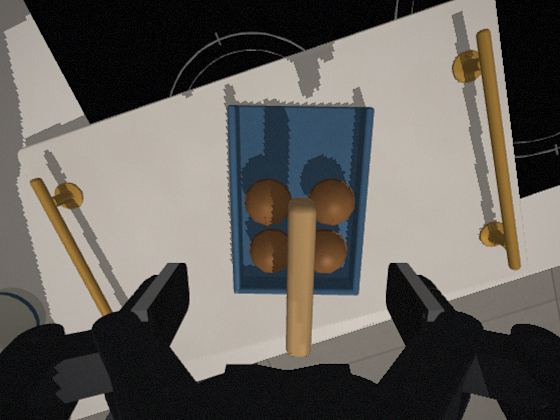

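The wrist view shows the bar centred between the open fingers, around x≈300, and lined up with them. The four walnuts lie on either side of it at y≈200–250. I'll go down and grip.

```bash
python3 -m jog '[[[0,0,22,0,0,0,1],[0,0,22,0,0,0,1],[0,0,22,0,0,0,1],[0,0,0,0,0,0,1]]]' ; python3 -m jog '[[[0,0,0,0,0,0,0],[0,0,0,0,0,0,0],[0,0,0,0,0,0,0],[0,0,0,0,0,0,0],[0,0,0,0,0,0,0]]]' 80; python3 -m jog '[[[0,0,0,0,0,0,0],[0,0,-10,0,0,0,0],[0,0,-20,0,0,0,0],[0,0,-30,0,0,0,0],[0,0,-30,0,0,0,0]]]' ;  python3 -m jog '[[[0,0,-30,0,0,0,0],[0,0,-25,0,0,0,0],[0,0,0,0,0,0,0]]]'; python3 -c "
from h import *
Rt=R.from_euler('xyz',[np.pi,0,1.0])
bowl=np.array([.475,.201,0])
lip=bowl+np.array([-.035*np.cos(1),-.035*np.sin(1),.14])
p=lip-Rt.apply([.075,0,.132]); print(p)
go(*p,1.0)"
```

```text
clock: 3.2
position: [0.4884, -0.4588, 0.1519]
tool_rot: [-3.141, 0.003, -0.378]
force: [-0.8, -0.4, -0.7]
grip_width: 0.0852
finger_force: 0.0
clock: 3.7
position: [0.4905, -0.4588, 0.1545]
tool_rot: [3.141, -0.001, -0.376]
force: [-0.1, 0.9, 6.8]
grip_width: 0.0145
finger_force: 78.2
clock: 4.2
position: [0.4901, -0.4583, 0.2451]
tool_rot: [-3.141, 0.001, -0.376]
force: [0.5, -1.0, -2.4]
grip_width: 0.0147
finger_force: 78.2
clock: 4.5
position: [0.491, -0.4593, 0.303]
tool_rot: [3.14, -0.005, -0.376]
force: [-0.3, 0.5, -2.5]
grip_width: 0.0149
finger_force: 78.2
[0.41556675 0.10843819 0.272     ]
pos [ 0.491  -0.4593  0.303 ] rpy [ 3.14  -0.005 -0.376] turn [ 0.005 -0.003 -1.376] shift [ 437.  -370.2   31. ] clock 4.5
```

```bash
python3 -m jog '[[[0,0,0,0,0.1,0,0],[0,0,0,0,0.1,0,0],[0,0,0,0,0.05,0,0]]]'>/dev/null; python3 -c "
from h import *
go(.41,.10,.30,1.0,.25)
s=bot.observe();Rc=R.from_euler('xyz',s['tool_rot'])
print('world z in tool',Rc.inv().apply([0,0,1]), 'world y in tool',Rc.inv().apply([0,1,0]))"
```

```text
pos [ 0.4894 -0.4583  0.2985] rpy [ 3.141 -0.252 -0.377] turn [ 0.342 -0.002 -1.334] shift [ 414.  -368.5  104.2] clock 4.8
world z in tool [ 2.49813872e-01  1.09747878e-04 -9.68293869e-01] world y in tool [-0.35638842 -0.92979236 -0.09205141]
```

```bash
for i in 1 2; do python3 -m jog '[[[0,0,0,0.0244,0,-0.0953,0],[0,0,0,0.0244,0,-0.0953,0],[0,0,0,0.0244,0,-0.0953,0],[0,0,0,0.0244,0,-0.0953,0],[0,0,0,0.0244,0,-0.0953,0]]]'>/dev/null; done; python3 -m jog '[[[0,0,0,0.0244,0,-0.0953,0],[0,0,0,0.0244,0,-0.0953,0],[0,0,0,0.0244,0,-0.0953,0],[0,0,0,0.0244,0,-0.0953,0],[0,0,0,0,0,0,0]]]';  python3 -c "
from h import *
go(.41,.10,.30,1.0,.25)"
```

```text
clock: 6.3
position: [0.4902, -0.4585, 0.298]
tool_rot: [-3.14, -0.251, 1.002]
force: [-0.3, -0.4, -3.3]
grip_width: 0.0149
finger_force: 78.2
pos [ 0.4902 -0.4585  0.298 ] rpy [-3.14  -0.251  1.002] turn [-0.003 -0.001  0.002] shift [ 413.9 -369.3  103.6] clock 6.3
```

```bash
python3 -m jog '[[[14,-12,3.5,0,0,0,0],[25,-22,6.2,0,0,0,0],[26,-23,6.5,0,0,0,0],[26,-23,6.5,0,0,0,0],[26,-23,6.5,0,0,0,0]]]'>/dev/null;python3 -m jog '[[[26,-23,6.5,0,0,0,0],[26,-23,6.5,0,0,0,0],[26,-23,6.5,0,0,0,0],[26,-23,6.5,0,0,0,0],[26,-23,6.5,0,0,0,0]]]'>/dev/null;python3 -m jog '[[[26,-23,6.5,0,0,0,0],[26,-23,6.5,0,0,0,0],[26,-23,6.5,0,0,0,0],[26,-23,6.5,0,0,0,0],[26,-23,6.5,0,0,0,0]]]'>/dev/null;python3 -m jog '[[[22,-20,5.5,0,0,0,0],[11,-10,3,0,0,0,0],[0,0,0,0,0,0,0]]]'; python3 -c "
from h import *
bowl=np.array([.475,.201,0])
lip=bowl+np.array([-.035*np.cos(1),-.035*np.sin(1),.115])
Rt=R.from_euler('xyz',[np.pi,0,1.0])
p=lip-Rt.apply([.075,0,.132]); go(*p,1.0)
f=bot.grab_frame('top');save(f,'t2');spots(f,['bowl','dish_grip','walnut_1_mid'])"
```

```text
clock: 8.1
position: [0.412, 0.0949, 0.3013]
tool_rot: [-3.141, -0.251, 1.001]
force: [-0.4, -0.2, -2.1]
grip_width: 0.0152
finger_force: 78.5
pos [0.412  0.0949 0.3013] rpy [-3.141 -0.251  1.001] turn [-0.001 -0.251  0.001] shift [13.3 -4.3 54.3] clock 8.1
dish_grip [ 0.485 -0.066  0.034] 0.57
```

View pics/t2.png

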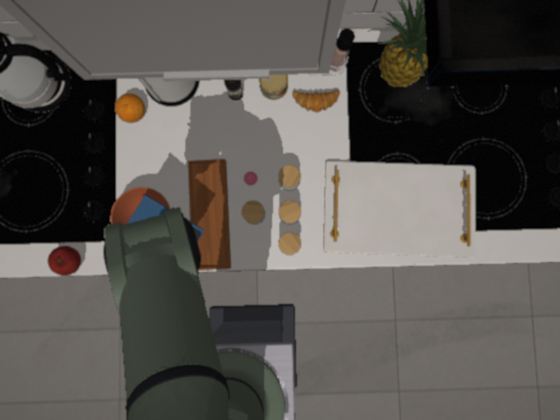

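```bash
python3 -m jog '[[[0,0,0,0,-0.085,0,0],[0,0,0,0,-0.085,0,0],[0,0,0,0,-0.08,0,0],[7,-2,27,0,0,0,0],[6,-2,27,0,0,0,0]]]'; python3 -m jog '[[[0,0,13,0,0,0,0],[8,0,-4.2,0,-0.06,0,0],[8,0,-4.2,0,-0.06,0,0],[8,0,-4.2,0,-0.06,0,0],[8,0,-4.2,0,-0.06,0,0]]]'; python3 -m jog '[[[8,0,-4.2,0,-0.06,0,0],[8,0,-4.2,0,-0.06,0,0],[8,0,-4.2,0,-0.06,0,0],[8,0,-4.2,0,-0.06,0,0],[8,0,-4.2,0,-0.06,0,0]]]'; python3 -c "
from h import *
s=bot.observe();Rc=R.from_euler('xyz',s['tool_rot']);print('lip',Rc.apply([.075,0,.132])+s['position'])
f=bot.grab_frame('scene');save(f,'s3');spots(f,['bowl','dish_lip','walnut_1_mid'])
f=bot.grab_frame('wrist');save(f,'w3');spots(f,['bowl','walnut_1_mid'])"
```

```text
clock: 8.8
position: [0.417, 0.1061, 0.2468]
tool_rot: [3.141, -0.002, 0.999]
force: [1.9, -0.4, -3.4]
grip_width: 0.0149
finger_force: 78.4
clock: 9.3
position: [0.4349, 0.1338, 0.2483]
tool_rot: [-3.141, 0.242, 0.998]
force: [-0.5, 0.1, -2.9]
grip_width: 0.0148
finger_force: 78.5
clock: 9.8
position: [0.459, 0.1715, 0.2536]
tool_rot: [-3.141, 0.542, 0.999]
force: [0.1, -0.2, -0.7]
grip_width: 0.0147
finger_force: 78.7
lip [0.45693453 0.16833819 0.10182625]
bowl [ 0.475  0.202 -0.   ] 0.71
dish_lip [0.458 0.167 0.1  ] 0.65
walnut_1_mid [0.425 0.112 0.136] 0.36
bowl [ 0.566 -0.168  0.036] 0.64
bowl [ 0.482 -0.162  0.033] 0.55
walnut_1_mid [ 0.485 -0.165  0.032] 0.41
```

View pics/w3.png

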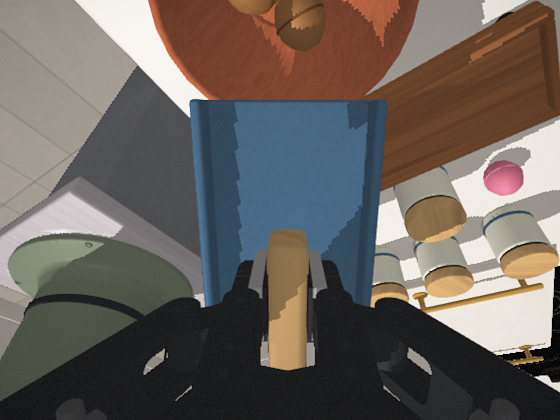

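The dish looks empty, and at least two walnuts are in the bowl, at (250,0) and (300,20). I'll tip a little more to be sure.

```bash
python3 -m jog '[[[8,0,-4.2,0,-0.06,0,0],[8,0,-4.2,0,-0.06,0,0],[8,0,-4.2,0,-0.06,0,0],[0,0,0,0,0,0,0],[0,0,0,0,0,0,0]]]'; python3 -c "
from h import *
f=bot.grab_frame('wrist');save(f,'w4')
go(.40,.0,.33,1.0)"
```

```text
clock: 10.65
position: [0.4728, 0.1941, 0.2505]
tool_rot: [-3.141, 0.718, 1.001]
force: [0.8, -0.5, -1.7]
grip_width: 0.0146
finger_force: 78.7
pos [0.4728 0.1939 0.2508] rpy [-3.141  0.718  1.001] turn [-0.     0.718  0.   ] shift [-202.5   43.5  -79.2] clock 10.7
```

View pics/w4.png

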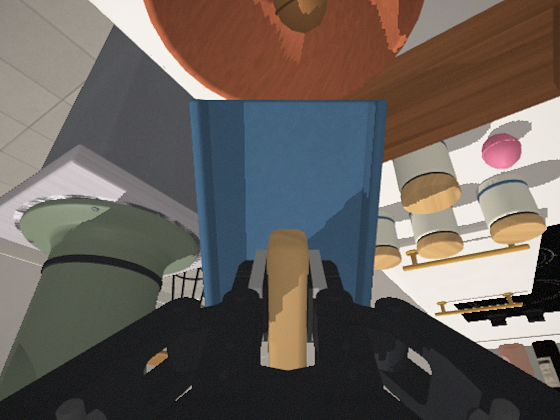

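The dish is empty. I'll level it and carry it back to the tray.

```bash
python3 -m jog '[[[-16,0,8,0,0.12,0,0],[-16,0,8,0,0.12,0,0],[-16,0,8,0,0.12,0,0],[-16,0,8,0,0.12,0,0],[-16,0,8,0,0.12,0,0]]]'>/dev/null; python3 -m jog '[[[-16,0,8,0,0.12,0,0],[0,0,-35,0,0,0,0],[0,0,-35,0,0,0,0],[0,0,0,0,0,0,0]]]'; python3 -c "
from h import *
f=bot.grab_frame('wrist')
print([ (np.round(d['xyz'],3),round(d['conf'],2)) for d in bot.spot_point('walnut_1_mid',f)])
go(.478,-.528,.31,1.0)"
```

```text
clock: 11.6
position: [0.417, 0.1056, 0.32]
tool_rot: [3.136, -0.005, 0.999]
force: [-0.0, -0.0, -3.1]
grip_width: 0.0147
finger_force: 78.7
[(array([0.482, 0.234, 0.035]), 0.76)]
pos [0.4161 0.1053 0.3167] rpy [ 3.14e+00 -2.00e-03  1.00e+00] turn [ 0.002 -0.002 -0.   ] shift [-499.4  394.3    6.7] clock 11.7
```

```bash
for i in 1 2; do python3 -m jog '[[[-36,28,0,0,0,0,0],[-36,28,0,0,0,0,0],[-36,28,0,0,0,0,0],[-36,28,0,0,0,0,0],[-36,28,0,0,0,0,0]]]'>/dev/null; done; python3 -m jog '[[[-36,28,0,0,0,0,0],[-36,28,0,0,0,0,0],[-36,28,0,0,0,0,0],[-31,30,7,0,0,0,0],[0,0,0,0,0,0.12,0]]]'>/dev/null; python3 -m jog '[[[0,0,0,0,0,0.12,0],[0,0,0,0,0,0.12,0],[0,0,0,0,0,0.12,0],[0,0,0,0,0,0.12,0],[0,0,0,0,0,0.12,0]]]'>/dev/null;  python3 -m jog '[[[0,0,0,0,0,0.12,0],[0,0,0,0,0,0.12,0],[0,0,0,0,0,0.1,0],[0,0,0,0,0,0,0]]]'; python3 -c "
from h import *
go(.478,-.528,.175,-.06)
f=bot.grab_frame('scene');spots(f,['serving_tray','bowl','walnut_1_mid'])"
```

```text
clock: 14.1
position: [0.4784, -0.5262, 0.307]
tool_rot: [-3.14, 0.002, -0.061]
force: [-0.4, -0.7, -1.9]
grip_width: 0.015
finger_force: 79.3
pos [ 0.4784 -0.5262  0.307 ] rpy [-3.14e+00  2.00e-03 -6.10e-02] turn [-0.001  0.002 -0.001] shift [ -0.3   1.8 132. ] clock 14.1
serving_tray [ 0.484 -0.445  0.004] 0.94
serving_tray [ 0.48  -0.529  0.172] 0.48
bowl [ 0.476  0.2   -0.001] 0.85
walnut_1_mid [0.485 0.235 0.039] 0.57
```

```bash
python3 -m jog '[[[0,1,35,0,0,0,0],[0,0,35,0,0,0,0],[0,0,35,0,0,0,0],[0,0,25,0,0,0,0],[0,0,12,0,0,0,0]]]'>/dev/null; python3 -m jog '[[[0,0,7,0,0,0,0],[0,0,3,0,0,0,0],[0,0,0,0,0,0,0],[0,0,0,0,0,0,0]]]'; python3 -m jog '[[[0,0,0,0,0,0,0.5],[0,0,0,0,0,0,0.5],[0,0,-10,0,0,0,1],[0,0,-30,0,0,0,1],[0,0,-40,0,0,0,1]]]';python3 -m jog '[[[0,0,-40,0,0,0,1],[0,0,0,0,0,0,1]]]'; python3 -c "
from h import *
f=bot.grab_frame('top');save(f,'t5');spots(f,['dish_grip','dish_lip','canister_a'])
f=bot.grab_frame('scene');spots(f,['dish_grip','dish_lip','canister_a'])
go(.565,-.163,.15)"
```

```text
clock: 15.2
position: [0.4791, -0.5278, 0.1576]
tool_rot: [3.141, -0.001, -0.059]
force: [0.3, 0.3, -2.7]
grip_width: 0.0149
finger_force: 79.2
clock: 15.7
position: [0.4783, -0.5271, 0.2367]
tool_rot: [-3.139, 0.002, -0.059]
force: [0.9, -0.4, -0.3]
grip_width: 0.0831
finger_force: 0.0
clock: 15.9
position: [0.48, -0.529, 0.2835]
tool_rot: [3.136, -0.007, -0.059]
force: [0.4, -1.0, 0.0]
grip_width: 0.0856
finger_force: 0.0
dish_grip [ 0.48  -0.528  0.101] 0.66
dish_grip [ 0.553 -0.531  0.024] 0.63
dish_grip [ 0.496 -0.036 -0.001] 0.56
dish_lip [ 0.553 -0.529  0.025] 0.77
canister_a [ 0.401 -0.161 -0.002] 0.91
canister_a [ 0.567 -0.167  0.003] 0.83
canister_a [0.477 0.198 0.003] 0.73
canister_a [ 0.478 -0.161 -0.004] 0.66
canister_a [ 0.475 -0.16   0.036] 0.62
dish_grip [ 0.48  -0.532  0.105] 0.73
dish_lip [ 0.558 -0.532  0.018] 0.57
canister_a [ 0.501 -0.033 -0.002] 0.79
canister_a [ 0.478 -0.159  0.002] 0.75
canister_a [ 0.398 -0.161 -0.001] 0.59
canister_a [ 0.568 -0.166  0.002] 0.58
pos [ 0.4786 -0.5274  0.2755] rpy [-3.14e+00  1.00e-03 -5.90e-02] turn [-0.002  0.001 -0.   ] shift [  64.8 -368.8  125.5] clock 16.3
```

View pics/t5.png

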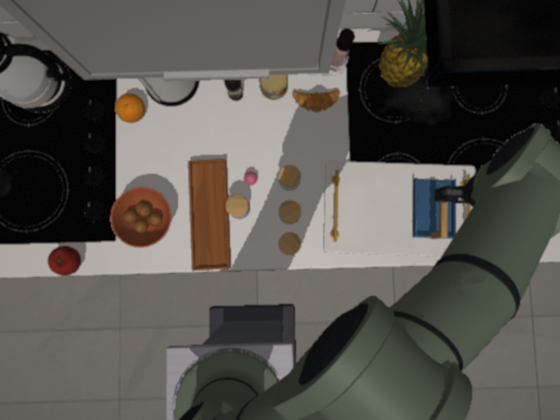

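All four walnuts are in the bowl, at (143,216), and the dish is flat on the tray. The knocked canister now stands at (236,206), beside the stand, so I'll take that one first.

```bash
python3 -m jog '[[[0,-45,3,0,0,-0.13,0.85],[0,-45,3,0,0,-0.13,0.85],[0,-45,3,0,0,-0.13,0.85],[0,-45,3,0,0,0,0.85],[0,-45,3,0,0,0,0.85]]]'>/dev/null; python3 -c "
from h import *
go(.50,-.034,.21,1.67); print(np.round(bot.observe()['qpos'],2))"
```

```text
pos [ 0.4392 -0.3067  0.2611] rpy [-3.14   0.     0.332] turn [-1.000e-03 -1.000e-03 -1.338e+00] shift [265.4  87.5  51.1] clock 16.8
[ 0.59  0.44 -0.12  1.87  0.07  0.84 -0.8 ]
```

```bash
for i in 1 2; do python3 -m jog '[[[0,0,0,0,0,-0.133,0.85],[0,0,0,0,0,-0.133,0.85],[0,0,0,0,0,-0.133,0.85],[0,0,0,0,0,-0.133,0.85],[0,0,0,0,0,-0.133,0.85]]]'>/dev/null; done; python3 -m jog '[[[40,13,8,0,0,0,0.85],[40,13,8,0,0,0,0.85],[40,13,8,0,0,0,0.85],[40,13,8,0,0,0,0.85],[40,13,8,0,0,0,0.85]]]' >/dev/null;  python3 -m jog '[[[40,13,8,0,0,0,0.85],[25,9,3,0,0,0,0.85],[0,0,0,0,0,0,0.85],[0,0,0,0,0,0,0.85]]]'; python3 -c "
from h import *
s=bot.observe()
f=bot.grab_frame('wrist');save(f,'w6');spots(f,['canister_a','canister_a_mid'])
go(.50,-.034,.105,1.67)"
```

```text
clock: 18.7
position: [0.5027, -0.0365, 0.2105]
tool_rot: [-3.141, -0.001, 1.662]
force: [-0.8, 0.1, 0.2]
grip_width: 0.0723
finger_force: 0.0
canister_a [ 0.479 -0.163  0.001] 0.97
canister_a [ 0.495 -0.033  0.001] 0.91
canister_a [ 0.566 -0.162  0.001] 0.73
pos [ 0.5026 -0.0379  0.2108] rpy [-3.141 -0.     1.659] turn [-0.    -0.    -0.011] shift [  4.1  -2.2 105.8] clock 18.85
```

View pics/w6.png

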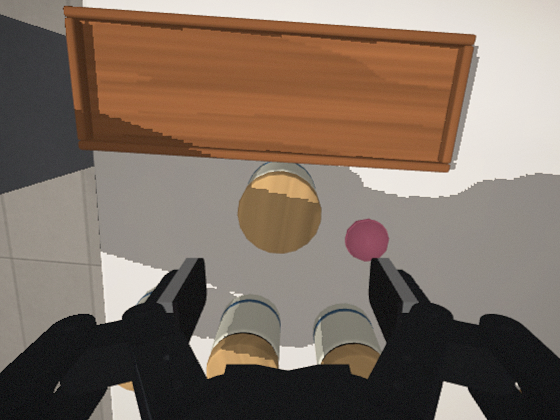

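The canister is at (280,210), at about x 0.496, y −0.034, and the pink walnut at (366,240) is close to the right finger. I'll grip high, with the tips above 43 mm, so that they clear both the walnut and the stand's lip.

```bash
python3 -m jog '[[[3,-7,20,0,0,0,0.85],[0,0,25,0,0,0,0.85],[0,0,25,0,0,0,0.85],[0,0,24,0,0,0,0.85],[0,0,0,0,0,0,0.85]]]';python3 -m jog '[[[0,0,0,0,0,0,0],[0,0,0,0,0,0,0],[0,0,0,0,0,0,0],[0,0,0,0,0,0,0]]]' 60; python3 -m jog '[[[0,0,-20,0,0,0,0],[0,0,-30,0,0,0,0],[0,0,-20,0,0,0,0],[0,0,0,0,0,0,0]]]';for i in 1 2 3 4 5 6; do python3 -m jog '[[[0,0,0,0,0,0,0],[0,0,0,0,0,0,0]]]' | grep force; done; python3 -c "
from h import *
s=bot.observe();print(s['joint_efforts'].round(2)); go(.586,.046,.19,1.67)"
```

```text
clock: 19.35
position: [0.4942, -0.0351, 0.1148]
tool_rot: [-3.138, -0.001, 1.66]
force: [-0.7, 0.6, 0.1]
grip_width: 0.0727
finger_force: 0.0
clock: 19.75
position: [0.4959, -0.0346, 0.118]
tool_rot: [3.14, -0.0, 1.66]
force: [-1.2, -0.2, 10.9]
grip_width: 0.0545
finger_force: 64.5
clock: 20.15
position: [0.4966, -0.0346, 0.1896]
tool_rot: [3.137, 0.0, 1.66]
force: [0.0, 0.5, -4.1]
grip_width: 0.0538
finger_force: 65.5
force: [-0.1, -0.1, -4.5]
finger_force: 65.5
force: [0.5, -0.5, -3.6]
finger_force: 65.5
force: [0.2, 0.1, -2.7]
finger_force: 65.5
force: [0.5, 0.3, -3.8]
finger_force: 65.5
force: [0.7, 0.8, -3.2]
finger_force: 65.5
force: [0.2, 0.7, -2.4]
finger_force: 65.5
[-0.000e+00 -8.083e+01 -6.210e+00 -2.634e+01  1.000e-02 -0.000e+00
 -0.000e+00]
pos [ 0.4955 -0.0343  0.1868] rpy [-3.141e+00 -1.000e-03  1.661e+00] turn [-0.    -0.001 -0.009] shift [71.  98.  -3.2] clock 21.35
```

It weighs about 3.4 N, so it is filled and goes at the far end of the stand.

```bash
python3 -m jog '[[[18,24,3,0,0,0,0],[18,25,3,0,0,0,0],[18,25,3,0,0,0,0],[17,24,3,0,0,0,0],[0,0,0,0,0,0,0]]]';python3 -c "
from h import *
go(.586,.046,.138)"
```

```text
clock: 21.85
position: [0.5886, 0.0485, 0.1744]
tool_rot: [3.14, -0.003, 1.664]
force: [-1.2, -0.1, -4.1]
grip_width: 0.0542
finger_force: 65.6
pos [0.5886 0.0485 0.1744] rpy [ 3.140e+00 -3.000e-03  1.664e+00] turn [ 0.001 -0.003 -0.   ] shift [-2.2 -2.8 36.4] clock 21.85
```

```bash
python3 -m jog '[[[-1,-1,17,0,0,0,0],[0,0,12,0,0,0,0],[0,0,6,0,0,0,0],[0,0,0,0,0,0,0],[0,0,0,0,0,0,0]]]'; python3 -m jog '[[[0,0,0,0,0,0,0.5],[0,0,0,0,0,0,0.8],[0,0,0,0,0,0,1],[0,0,-15,0,0,0,1],[0,0,-45,0,0,0,1]]]';python3 -c "
from h import *
go(.403,-.161,.21,0.0)"
```

```text
clock: 22.35
position: [0.5859, 0.0441, 0.1402]
tool_rot: [3.142, -0.001, 1.661]
force: [0.4, -0.8, -2.9]
grip_width: 0.0544
finger_force: 65.6
clock: 22.85
position: [0.5845, 0.044, 0.1986]
tool_rot: [-3.136, -0.001, 1.661]
force: [-0.2, -1.4, 0.3]
grip_width: 0.0855
finger_force: 0.0
pos [0.5845 0.044  0.1986] rpy [-3.136e+00 -1.000e-03  1.661e+00] turn [-0.005  0.004  1.661] shift [-181.5  205.   -11.4] clock 22.85
```

```bash
for i in 1 2; do python3 -m jog '[[[0,0,-1,0,0,0.139,1],[0,0,-1,0,0,0.139,1],[0,0,-1,0,0,0.139,1],[0,0,-1,0,0,0.139,1],[0,0,-1,0,0,0.139,1]]]'>/dev/null; done; python3 -m jog '[[[0,0,0,0,0,0.137,1],[0,0,0,0,0,0.137,1],[-36,41,0,0,0,0,1],[-36,41,0,0,0,0,1],[-36,41,0,0,0,0,1]]]' >/dev/null;  python3 -m jog '[[[-36,41,0,0,0,0,1],[-36,41,0,0,0,0,1],[0,0,0,0,0,0,1],[0,0,0,0,0,0,1]]]'; python3 -c "
from h import *
f=bot.grab_frame('wrist');spots(f,['canister_a'])
f=bot.grab_frame('scene');spots(f,['canister_a'])
go(.403,-.161,.102,0)"
```

```text
clock: 24.75
position: [0.4203, -0.144, 0.2109]
tool_rot: [-3.141, -0.001, -0.005]
force: [0.5, -0.4, -0.3]
grip_width: 0.0851
finger_force: 0.0
canister_a [ 0.476 -0.164  0.001] 0.86
canister_a [ 0.399 -0.159 -0.001] 0.63
canister_a [ 0.57  -0.16  -0.001] 0.59
canister_a [ 0.567 -0.164  0.002] 0.81
canister_a [ 0.479 -0.16  -0.001] 0.75
canister_a [ 0.4   -0.155  0.   ] 0.69
canister_a [0.586 0.047 0.017] 0.59
pos [ 0.4211 -0.1424  0.21  ] rpy [-3.14e+00 -0.00e+00 -1.00e-03] turn [-0.001 -0.    -0.001] shift [-18.1  18.6 108. ] clock 24.95
```

```bash
python3 -m jog '[[[-21,17,20,0,0,0,1],[0,0,30,0,0,0,1],[0,0,30,0,0,0,1],[0,0,27,0,0,0,1],[0,0,0,0,0,0,1]]]';python3 -m jog '[[[0,0,0,0,0,0,0],[0,0,0,0,0,0,0],[0,0,0,0,0,0,0],[0,0,0,0,0,0,0]]]' 60; python3 -m jog '[[[0,0,-25,0,0,0,0],[0,0,-40,0,0,0,0],[0,0,-20,0,0,0,0],[0,0,0,0,0,0,0]]]';for i in 1 2 3 4 5 6; do python3 -m jog '[[[0,0,0,0,0,0,0],[0,0,0,0,0,0,0]]]' | grep ^force; done; python3 -c "
from h import *
go(.516,.044,.18,0)"
```

```text
clock: 25.45
position: [0.3986, -0.159, 0.1004]
tool_rot: [-3.139, 0.005, -0.001]
force: [0.1, -0.3, -0.2]
grip_width: 0.0853
finger_force: 0.0
clock: 25.85
position: [0.3999, -0.1601, 0.1042]
tool_rot: [-3.141, -0.002, -0.003]
force: [-1.3, 1.6, 8.0]
grip_width: 0.0548
finger_force: 61.7
clock: 26.25
position: [0.4005, -0.1605, 0.1912]
tool_rot: [3.141, -0.006, -0.003]
force: [-1.1, -0.5, -1.3]
grip_width: 0.0549
finger_force: 63.8
force: [0.5, -0.2, -2.6]
force: [-0.6, 0.1, -1.3]
force: [-0.2, 0.3, -1.9]
force: [-0.1, 0.0, -0.3]
force: [-0.4, 0.1, -1.3]
force: [-0.9, 0.1, -0.3]
pos [ 0.3993 -0.1602  0.1877] rpy [-3.141e+00  0.000e+00 -3.000e-03] turn [-0.001  0.    -0.003] shift [ 116.7 -204.2    7.7] clock 27.45
```

It weighs about 1.3 N, so it is empty and goes on the tray.

```bash
python3 -m jog '[[[4,40,0,0,0,0,0],[4,40,0,0,0,0,0],[4,40,0,0,0,0,0],[4,40,0,0,0,0,0],[3,40,0,0,0,0,0]]]'>/dev/null;  python3 -m jog '[[[0,0,20,0,0,0,0],[0,0,20,0,0,0,0],[0,0,15,0,0,0,0],[0,0,0,0,0,0,0]]]'; python3 -c "
from h import *
go(.418,-.36,.121)"
```

```text
clock: 28.35
position: [0.4169, -0.3596, 0.1308]
tool_rot: [-3.139, 0.003, -0.003]
force: [-0.3, -0.5, -1.2]
grip_width: 0.055
finger_force: 64.0
pos [ 0.4169 -0.3596  0.1308] rpy [-3.139e+00  3.000e-03 -3.000e-03] turn [-0.003  0.003 -0.   ] shift [1.1 0.4 9.8] clock 28.35
```

```bash
python3 -m jog '[[[0,0,6,0,0,0,0],[0,0,3,0,0,0,0],[0,0,0,0,0,0,0],[0,0,0,0,0,0,0.6],[0,0,0,0,0,0,1]]]'; python3 -m jog '[[[0,0,0,0,0,0,1],[0,0,-20,0,0,0,1],[0,0,-40,0,0,0,1],[0,0,-30,0,0,0,1]]]' >/dev/null; python3 -m jog '[[[12,-40,0,0,0,0,1],[12,-40,0,0,0,0,1],[12,-40,0,0,0,0,1],[12,-40,0,0,0,0,1],[12,-39,0,0,0,0,1]]]' >/dev/null;  python3 -m jog '[[[0,0,0,0,0,0,1],[0,0,0,0,0,0,1]]]'; python3 -c "
from h import *
f=bot.grab_frame('wrist');spots(f,['canister_a'])
go(.478,-.161,.102,0)"
```

```text
clock: 28.85
position: [0.4178, -0.3603, 0.124]
tool_rot: [-3.141, -0.0, -0.003]
force: [0.1, -0.6, 0.2]
grip_width: 0.0678
finger_force: 0.0
clock: 29.95
position: [0.4785, -0.1608, 0.2139]
tool_rot: [-3.141, -0.0, -0.001]
force: [-0.9, -1.0, 0.1]
grip_width: 0.0856
finger_force: 0.0
canister_a [ 0.568 -0.158 -0.002] 0.97
canister_a [0.581 0.045 0.019] 0.85
canister_a [ 0.414 -0.359  0.016] 0.84
canister_a [ 0.479 -0.164 -0.001] 0.83
pos [ 0.478  -0.1624  0.2138] rpy [-3.141  0.    -0.004] turn [-0.     0.    -0.004] shift [  0.   -1.4 111.8] clock 30.05
```

```bash
python3 -m jog '[[[0,0,22,0,0,0,1],[0,0,30,0,0,0,1],[0,0,30,0,0,0,1],[0,0,29,0,0,0,1],[0,0,0,0,0,0,1]]]';python3 -m jog '[[[0,0,0,0,0,0,0],[0,0,0,0,0,0,0],[0,0,0,0,0,0,0],[0,0,0,0,0,0,0]]]' 60; python3 -m jog '[[[0,0,-25,0,0,0,0],[0,0,-40,0,0,0,0],[0,0,-20,0,0,0,0],[0,0,0,0,0,0,0]]]';for i in 1 2 3 4 5 6; do python3 -m jog '[[[0,0,0,0,0,0,0],[0,0,0,0,0,0,0]]]' | grep ^force; done; python3 -c "
from h import *
go(.51,.044,.18,0);go(.418+.09,-.365,.19,0)"
```

```text
clock: 30.55
position: [0.4764, -0.1621, 0.1001]
tool_rot: [-3.14, 0.005, -0.005]
force: [0.7, 0.1, 1.1]
grip_width: 0.0855
finger_force: 0.0
clock: 30.95
position: [0.4788, -0.162, 0.1045]
tool_rot: [3.142, -0.002, -0.004]
force: [-1.7, -1.0, 7.6]
grip_width: 0.0547
finger_force: 62.0
clock: 31.35
position: [0.4794, -0.1619, 0.1913]
tool_rot: [3.141, -0.005, -0.003]
force: [0.8, 0.7, -3.9]
grip_width: 0.055
finger_force: 65.0
force: [-0.4, -0.1, -4.2]
force: [0.2, 0.9, -2.9]
force: [0.1, -0.2, -4.1]
force: [1.8, -0.4, -4.2]
force: [0.2, -0.3, -4.2]
force: [-0.5, -1.1, -3.4]
pos [ 0.4783 -0.1614  0.1877] rpy [-3.141e+00  0.000e+00 -3.000e-03] turn [-0.001  0.    -0.003] shift [  31.7 -205.4    7.7] clock 32.55
pos [ 0.4783 -0.1614  0.1877] rpy [-3.141e+00  0.000e+00 -3.000e-03] turn [-0.001  0.    -0.003] shift [ 29.7 203.6  -2.3] clock 32.55
```

It weighs about 3.9 N, so it is filled.

```bash
python3 -m jog '[[[4,-41,0,0,0,0,0],[5,-41,0,0,0,0,0],[4,-41,0,0,0,0,0],[4,-41,0,0,0,0,0],[4,-41,0,0,0,0,0]]]'>/dev/null;  python3 -m jog '[[[0,0,20,0,0,0,0],[0,0,20,0,0,0,0],[0,0,12,0,0,0,0],[0,0,0,0,0,0,0]]]'; python3 -c "
from h import *
go(.50,.044,.124)"
```

```text
clock: 33.45
position: [0.4992, 0.0433, 0.1346]
tool_rot: [-3.141, 0.003, -0.003]
force: [0.2, -0.7, -3.8]
grip_width: 0.0552
finger_force: 65.7
pos [0.4992 0.0433 0.1346] rpy [-3.141e+00  3.000e-03 -3.000e-03] turn [-0.     0.003 -0.   ] shift [ 0.8 -0.7 10.6] clock 33.45
```

```bash
python3 -m jog '[[[0,0,6,0,0,0,0],[0,0,4,0,0,0,0],[0,0,0,0,0,0,0],[0,0,0,0,0,0,0.6],[0,0,0,0,0,0,1]]]'; python3 -m jog '[[[0,0,0,0,0,0,1],[0,0,-20,0,0,0,1],[0,0,-40,0,0,0,1],[0,0,-30,0,0,0,1]]]' >/dev/null; python3 -m jog '[[[13,41,0,0,0,0,1],[13,41,0,0,0,0,1],[13,41,0,0,0,0,1],[14,41,0,0,0,0,1],[14,40,0,0,0,0,1]]]' >/dev/null;  python3 -m jog '[[[0,0,0,0,0,0,1],[0,0,0,0,0,0,1]]]'; python3 -c "
from h import *
f=bot.grab_frame('wrist');spots(f,['canister_a'])
go(.567,-.162,.102,0)"
```

```text
clock: 33.95
position: [0.5001, 0.0436, 0.1263]
tool_rot: [-3.141, -0.001, -0.003]
force: [0.7, -0.2, 0.3]
grip_width: 0.0679
finger_force: 0.0
clock: 35.05
position: [0.5661, -0.1615, 0.2156]
tool_rot: [-3.141, 0.0, -0.005]
force: [-0.5, 0.6, -0.0]
grip_width: 0.0853
finger_force: 0.0
canister_a [ 0.415 -0.359  0.016] 0.69
canister_a [ 0.566 -0.16   0.004] 0.58
canister_a [0.584 0.045 0.016] 0.56
pos [ 0.5662 -0.1597  0.2157] rpy [-3.14e+00  0.00e+00 -2.00e-03] turn [-0.001  0.    -0.002] shift [  0.8   2.3 113.7] clock 35.15
```

```bash
python3 -m jog '[[[0,1,24,0,0,0,1],[0,0,30,0,0,0,1],[0,0,30,0,0,0,1],[0,0,29,0,0,0,1],[0,0,0,0,0,0,1]]]';python3 -m jog '[[[0,0,0,0,0,0,0],[0,0,0,0,0,0,0],[0,0,0,0,0,0,0],[0,0,0,0,0,0,0]]]' 60; python3 -m jog '[[[0,0,-25,0,0,0,0],[0,0,-40,0,0,0,0],[0,0,-20,0,0,0,0],[0,0,0,0,0,0,0]]]';for i in 1 2 3 4 5 6; do python3 -m jog '[[[0,0,0,0,0,0,0],[0,0,0,0,0,0,0]]]' | grep ^force; done; python3 -c "
from h import *
go(.417,.041,.18,0);go(.52,-.366,.19,0)"
```

```text
clock: 35.65
position: [0.5647, -0.1598, 0.0999]
tool_rot: [-3.139, 0.005, -0.001]
force: [0.1, 0.0, 1.1]
grip_width: 0.0853
finger_force: 0.0
clock: 36.05
position: [0.5671, -0.1615, 0.1047]
tool_rot: [-3.141, -0.002, -0.003]
force: [-1.3, 1.2, 8.3]
grip_width: 0.0554
finger_force: 62.3
clock: 36.45
position: [0.5677, -0.162, 0.192]
tool_rot: [3.141, -0.006, -0.003]
force: [0.8, -0.7, -2.1]
grip_width: 0.0546
finger_force: 63.7
force: [-0.2, -0.9, -1.6]
force: [0.2, -0.8, -1.2]
force: [0.9, 0.3, -1.0]
force: [-0.0, 0.0, -0.0]
force: [0.1, -0.3, -0.8]
force: [-0.4, 0.1, -1.8]
pos [ 0.5663 -0.1617  0.1877] rpy [-3.141e+00  0.000e+00 -3.000e-03] turn [-0.001  0.    -0.003] shift [-149.3 -202.7    7.7] clock 37.65
pos [ 0.5663 -0.1617  0.1877] rpy [-3.141e+00  0.000e+00 -3.000e-03] turn [-0.001  0.    -0.003] shift [-46.3 204.3  -2.3] clock 37.65
```

It weighs about 1.2 N, so it is empty and goes to the tray at (0.52, −0.362).

```bash
python3 -m jog '[[[-10,40,0,0,0,0,0],[-9,40,0,0,0,0,0],[-9,40,0,0,0,0,0],[-9,40,0,0,0,0,0],[-9,40,0,0,0,0,0]]]'>/dev/null;  python3 -m jog '[[[0,0,20,0,0,0,0],[0,0,20,0,0,0,0],[0,0,16,0,0,0,0],[0,0,0,0,0,0,0]]]'; python3 -m jog '[[[0,0,6,0,0,0,0],[0,0,3,0,0,0,0],[0,0,0,0,0,0,0],[0,0,0,0,0,0,0.6],[0,0,0,0,0,0,1]]]'; python3 -m jog '[[[0,0,0,0,0,0,1],[0,0,-20,0,0,0,1],[0,0,-40,0,0,0,1],[0,0,-40,0,0,0,1],[-20,-40,-40,0,0,0,1]]]' >/dev/null; python3 -m jog '[[[-20,-40,0,0,0,0,1],[-20,-40,0,0,0,0,1],[-20,0,0,0,0,0,1],[0,0,0,0,0,0,1],[0,0,0,0,0,0,1]]]'; python3 -c "
from h import *
f=bot.grab_frame('top');save(f,'t9');spots(f,['canister_a','dish_grip','walnut_1_mid','stand'])
f=bot.grab_frame('scene');save(f,'s9');spots(f,['canister_a','canister_a_mid','dish_grip'])"
```

```text
clock: 38.55
position: [0.5189, -0.3607, 0.1294]
tool_rot: [-3.139, 0.003, -0.003]
force: [0.1, 0.4, -0.6]
grip_width: 0.0549
finger_force: 64.0
clock: 39.05
position: [0.5198, -0.3616, 0.123]
tool_rot: [-3.141, -0.0, -0.003]
force: [-0.1, 0.4, -0.4]
grip_width: 0.0679
finger_force: 0.0
clock: 40.05
position: [0.4437, -0.2484, 0.2565]
tool_rot: [-3.141, -0.001, -0.003]
force: [-0.2, -0.0, -0.0]
grip_width: 0.0852
finger_force: 0.0
canister_a [0.501 0.043 0.016] 0.96
canister_a [0.589 0.045 0.02 ] 0.89
dish_grip [ 0.48  -0.528  0.099] 0.56
walnut_1_mid [0.481 0.234 0.042] 0.46
stand [0.479 0.043 0.   ] 0.76
canister_a [0.589 0.048 0.02 ] 0.68
canister_a [ 0.419 -0.36   0.015] 0.65
canister_a [0.503 0.046 0.018] 0.65
canister_a [ 0.519 -0.362  0.014] 0.62
dish_grip [ 0.477 -0.533  0.102] 0.89
```

View pics/t9.png

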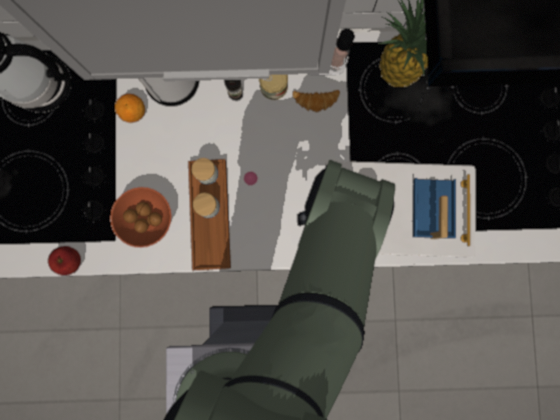

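View pics/s9.png

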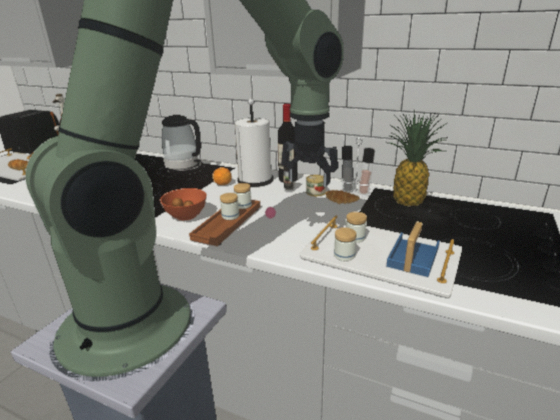

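The top view shows two canisters on the stand, at (204,170) and (206,205), the dish on the tray and four walnuts in the bowl. The scene view shows the two empties upright on the tray. The far filled canister is very close to the stand's end lip, so I'll regrip it and move it about 11 mm inward.

```bash
python3 -m jog '[[[20,-42,5,0,0,0,1],[20,-42,5,0,0,0,1],[20,-42,5,0,0,0,1],[20,-42,5,0,0,0,1],[20,-42,5,0,0,0,1]]]' >/dev/null; python3 -m jog '[[[20,-42,5,0,0,0,1],[22,-42,0,0,0,0,1],[0,0,0,0,0,0,1],[0,0,0,0,0,0,1]]]'; python3 -c "
from h import *
f=bot.grab_frame('wrist');save(f,'w10');spots(f,['canister_a','stand'])
go(.586,.046,.122,0)"
```

```text
clock: 41.4
position: [0.5863, 0.0466, 0.2257]
tool_rot: [-3.141, 0.001, -0.001]
force: [-1.0, -0.3, 0.1]
grip_width: 0.0854
finger_force: 0.0
canister_a [0.582 0.046 0.018] 0.84
canister_a [0.496 0.042 0.016] 0.72
pos [0.586  0.0443 0.2262] rpy [-3.141  0.    -0.005] turn [-0.     0.    -0.005] shift [  0.   -1.7 104.2] clock 41.55
```

View pics/w10.png

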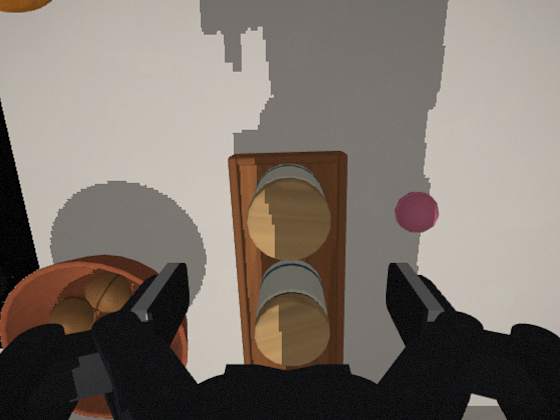

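The far canister at (289,215) seems just inside the end lip. I'll nudge it inward anyway.

```bash
python3 -m jog '[[[-2,-1,25,0,0,0,1],[0,0,30,0,0,0,1],[0,0,25,0,0,0,1],[0,0,22,0,0,0,1],[0,0,0,0,0,0,1]]]';python3 -m jog '[[[0,0,0,0,0,0,0],[0,0,0,0,0,0,0],[0,0,0,0,0,0,0],[0,0,0,0,0,0,0]]]' 60; python3 -m jog '[[[0,0,-15,0,0,0,0],[-9,0,0,0,0,0,0],[0,0,8,0,0,0,0],[0,0,6,0,0,0,0],[0,0,0,0,0,0,0]]]';python3 -m jog '[[[0,0,0,0,0,0,0],[0,0,0,0,0,0,0.6],[0,0,0,0,0,0,1],[0,0,0,0,0,0,1],[0,0,-30,0,0,0,1]]]' ; python3 -m jog '[[[0,0,-40,0,0,0,1],[0,0,-30,0,0,0,1],[-40,40,0,0,0,0,1],[-40,40,0,0,0,0,1],[0,0,0,0,0,0,1]]]' ; python3 -m jog '[[[-40,40,0,0,0,0,1],[-40,40,0,0,0,0,1],[0,0,0,0,0,0,1],[0,0,0,0,0,0,1]]]' ; python3 -c "
from h import *
f=bot.grab_frame('top');spots(f,['canister_a','dish_grip','walnut_1_mid'])
f=bot.grab_frame('scene');spots(f,['canister_a'])
im=cv2.hconcat([cv2.resize(f['img'][150:300,150:300],None,fx=2.6,fy=2.6),cv2.resize(f['img'][180:330,290:440],None,fx=2.6,fy=2.6)]);save({'img':im},'f11')"
```

```text
clock: 42.05
position: [0.5828, 0.0454, 0.122]
tool_rot: [3.142, 0.004, -0.004]
force: [-1.2, -0.1, -0.2]
grip_width: 0.0852
finger_force: 0.0
clock: 42.45
position: [0.5848, 0.0463, 0.1259]
tool_rot: [-3.141, -0.002, -0.003]
force: [-2.6, -2.0, 8.3]
grip_width: 0.0551
finger_force: 61.9
clock: 42.95
position: [0.5751, 0.0463, 0.1246]
tool_rot: [-3.141, 0.001, -0.003]
force: [-0.6, -1.5, 3.9]
grip_width: 0.0546
finger_force: 67.5
clock: 43.45
position: [0.5737, 0.0467, 0.1525]
tool_rot: [-3.141, 0.006, -0.003]
force: [-0.8, 1.1, 0.5]
grip_width: 0.0853
finger_force: 0.0
clock: 43.95
position: [0.5005, -0.0282, 0.2252]
tool_rot: [3.14, 0.003, -0.008]
force: [0.8, 1.5, -0.3]
grip_width: 0.0854
finger_force: 0.0
clock: 44.35
position: [0.4332, -0.095, 0.2253]
tool_rot: [-3.141, -0.0, -0.005]
force: [1.0, 0.7, -0.4]
grip_width: 0.0854
finger_force: 0.0
canister_a [ 0.419 -0.364  0.013] 0.88
canister_a [0.578 0.048 0.019] 0.87
canister_a [0.496 0.042 0.018] 0.77
canister_a [ 0.519 -0.365  0.016] 0.61
dish_grip [ 0.482 -0.527  0.101] 0.61
walnut_1_mid [0.477 0.237 0.038] 0.45
canister_a [0.502 0.043 0.019] 0.98
canister_a [0.577 0.048 0.018] 0.79
canister_a [ 0.419 -0.358  0.015] 0.6
canister_a [ 0.516 -0.363  0.015] 0.56
```

View pics/f11.png

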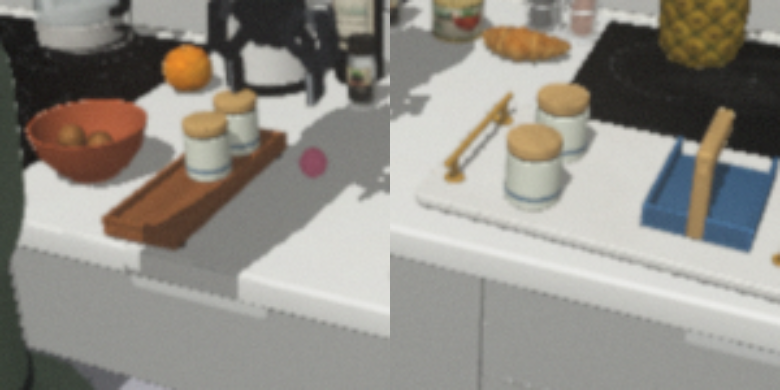

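Both filled canisters stand upright on the stand. The two empties and the dish sit flat on the tray, the walnuts are in the bowl and the gripper is clear. I'm handing the job in.

```bash
python3 -c "
from h import *
print(bot.job_done())"
```

```text
the job is handed in; nothing more can be done
None
```

I handed the job in at about 44 s (no verdict came back): by the last pictures the two filled canisters stand on the wooden stand, the two empty ones and the emptied dish are on the tray, and all four walnuts are in the upright bowl.

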